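# Vent a sealed pot and crack its lid

## Robot

A 6-joint arm with a two-finger parallel gripper is mounted at the origin on a cart in front of the work surface, level with it; the furniture and walls round the work are solid. World frame = base frame: x ahead of the robot, y to its left, z up, the work surface at z = 0. Lengths are in m, angles in rad, forces in N, time in s.
With the tool pointing down it reaches from about 0.35 to 0.875 m from the base axis. Payload 15.5 kg.
Tool frame: the origin (TCP) lies midway between the tips of the shut fingers; the grasp point (between the pads) lies grip_depth behind it (grip_depth is the distance from the TCP to the grasp point, in m); z points along the fingers, y is the line along which they close (so a half turn about z gives the same grasp; the last joint's range is limited). The gripper opens to 85 mm and grips with 20 to 120 N. Pads are 22 mm wide; open, the fingers measure 114 mm over their backs; the gripper's body (76 mm by 85 mm) begins 54 mm behind the grasp point. The pads swing forward as they close: fully open they stand 13 mm farther back than shut.
Start: joints at [1.236, 0.494, 1.345, -0, 1.302, -0.096], TCP at [0.148, 0.607, 0.209] pointing down, gripper open.
Joint ranges: [-2.91, 2.91], [-0.82, 2.16], [0.22, 2.67], [-1.22, 4.37], [0.12, 2.79], [-3.08, 3.08]. Speed limits (rad/s): [1.89, 1.89, 2.57, 3.01, 3.01, 3.01].

## Interface

Orientations are given as a 3x3 rotation matrix whose columns are the frame's x, y, z axes.
In Python, from rig import * gives the robot as it stands.
- The arm moves only by the tool apply_moves, never from a script. Its argument "series" is a list of rows, each a list of 3 entries, a list of its own where there are three numbers: the shift along the tool's x, y, z in cm, then the turn about the tool's z in degrees, then the opening in per cent of the stroke, from 0 (shut) to 100 (fully open). In form: [[[dx, dy, dz], twist, claw], ...]. A call has exactly 10 rows; each row is the pose to reach, as a shift and turn from the pose commanded when the call began, along the tool's axes at that moment; what a row does not reach only later rows make up. A row lasts 1/8 s, in which the tool goes at most 62.5 mm and 10.7 degrees, less where a joint would pass 70% of its speed; a pose out of reach is approached as far as the arm can. A call with a gripper value outside its range is refused whole. The fingers move at their own pace and stop on an object; the grip force is fixed at half the most. Time passes only in rows, so rows that repeat a pose let the fingers close, or fill a call up. It gives the time, the measured TCP pose, the force, the opening and the grip force at its end, in the units of the state.
- state(): the state, without advancing time (a new reading comes with each control period).
- read_camera(name): name is "scene" or "top" or "wrist"; returns a dict with "color" (420x560x3 uint8, red, green, blue), "range_z" (420x560 float32, m along the optical axis (not along the pixel's ray), 0 where there is no reading), "vertical_fov" (degrees; the focal length in pixels is half the picture's height over the tangent of half this angle, whatever the lens; pixels are square), "cx", "cy" (the principal point, pixels), "k1" (the pictures are not rectified: a ray, as slopes to the right and down, at radius r is drawn at 1 + k1 r^2 times it, then the intrinsics apply), "xyz" and "orientation" of the camera in the world. Camera axes: x right, y down, z forward; pixel columns grow to the right and rows downward; lengths in m; the calibration is good to about 2 mm. A picture is of the moment at which its call begins.
- sign_off(): hands the job in; it is judged then, once.
The state is a dict: "time_s": time; "joints": joint angles; "joint_vel": joint speeds; "tau": joint torques, N m; "tcp_pos": TCP position; "orientation": TCP orientation; "contact_force": force on the tool from outside, world axes, zero at the start; "torque": the same for the moment, N m; "gripper_width": opening from 0.0 (shut) to 1.0 (fully open); "gripper_force": force on a finger pad.
Only numpy, scipy, OpenCV 4.12 (cv2) and the standard library are available. Lean on these libraries where they do the work, as an engineer would, in place of code of your own. Each camera call takes 0.05 s, during which the arm holds its last target. There are 200 camera calls.

## Task

Vent the sealed degassing pot: pull its vent slide knob all the way out to its stop, past its clicks, then push it fully home again, with the lid still shut. Then take the lid by its bar handle, break it free of its sticky seal and lift it straight up to leave a gap of about 15 mm, never letting it jump to more than twice that; finish while still gripping the handle and holding the lid there, since it falls shut if let go. Leave the other things on the bench where they are.

Things in the scene. Friction and masses are not known exactly. Their poses are not given: they have to be found in the camera images.
- pot: the equipment, fixed to the bench: a steel base plate 160 (x) x 310 (y) x 12 mm that carries, at its +y end, a round aluminium pot with an aluminium lid 120 mm across and 13 mm thick on two thin guide pins, and at its -y end an aluminium valve block 60 x 50 mm, top 82 mm above the bench (its detent pin 94 mm, rising to 97). Origin on the bench under the plate, 30 mm in front of its middle.
- knob_grip (a point): centre of the vent knob: a dark wooden block 24 mm long (x) by 26 wide (y) by 28 high, rounded edges, on a level steel stem out of the front of the valve block. At home its centre is 38 mm in front of the block's face, 64 mm above the bench, 52 mm above the base plate. x points from the knob into the block, z up: pulled out along -x, pushed home along +x.
- vent_knob (a joint): travel of the vent knob in m: 0 fully home, 0.030 fully out against its stop. A spring ball catch clicks near each end: about 6 N is needed to pass it, its crests are at 0.006 and 0.024; the knob snaps to the end from beyond a crest and slides freely (0.6 N) between.
- lid_grip (a point): centre of the lid's bar handle: a dark wooden bar 76 mm long (x), 16 wide (y), 20 high, on two thin steel posts 58 mm apart, 30 mm clear above the lid. With the lid shut it is 126 mm above the bench. z points up, the way the lid lifts. Same axes as the knob; 68 mm further along x and 170 mm further along y than the knob at home.
- lid: the lid with its bar handle, one piece; the origin is the middle of the disc's underside, 53 mm below the centre of the handle bar and 73 mm above the bench when shut.
- lid_lift (a joint): lift of the lid in m, which is the gap at its rim: 0 shut, 0.040 the end of its travel. It slides straight up only. It weighs about 0.4 kg, and the seal holds it: the first pull must pass about 18 N, then the seal lets go suddenly and from 4 mm on only 2 to 5 N are needed to hold the lid. Let go, it falls fully shut.
- sanding_block: bystander: brown sanding block, 71x100x25 mm, behind the pot; origin under its centre
- yellow_cup: bystander: small cream-yellow cup, 51 mm across, 41 mm high, behind the valve block; origin under its centre
- whetstone: bystander: flat grey stone, 53x63x9 mm, in front of the pot; origin under its centre
- offcut1: bystander: white foam offcut, 60x102x31 mm, to the right of the base plate; origin under its centre
- masking_tape: bystander: roll of masking tape, 91 mm across, 25 mm high, far left; origin under its centre
- pliers: bystander: black pliers, 99x160x12 mm, left at the back; origin under their centre

How it is judged:
On the way, in this order (a step that is already met when the one before it is completed fails the run):
1. the vent knob is pulled out past its click (at least 25 of 30 mm) with the lid shut (value of joint vent_knob above 0.025 m and value of joint lid_lift below 0.003 m), for 0.2 s.
2. the vent knob is pushed home (within 4 mm) with the lid still shut (value of joint vent_knob below 0.004 m and value of joint lid_lift below 0.003 m), for 0.2 s.
At the end, for the whole second after the job is handed in: the lid is held by the fingers on its handle, still, with a gap of 8 to 22 mm, and the vent knob is home (within 4 mm) (value of joint lid_lift between 0.008 and 0.022 m and velocity of joint lid_lift between -0.02 and 0.02 m/s and value of joint vent_knob below 0.004 m and contact force between the fingers and lid above 1 N); the arm keeps its last pose, push and grip.
It fails at once if the lid jumps more than 30 mm open (value of joint lid_lift above 0.03 m).
It fails at once if a loose bystander on the bench is moved by more than 25 mm (distance of any of sanding_block, yellow_cup, whetstone, offcut1, masking_tape, pliers from where it was at the start of the episode above 0.025 m).
It also fails if it takes over 48 s, if anything falls off the work surface, if the arm or the gripper's body presses on something with over 40 N, if the wrist force passes 120 N, or if a joint passes its speed limit or range.

## Working session

There is one attempt and no reset: what is moved stays moved. The work goes in short steps, Python scripts to look and compute and a tool call to move; the robot and the scene stay as the last step left them, time stands still between calls to the robot, and variables do not carry over. Pictures are saved under pics/ and viewed, at most 10 in all, crops included, and the job is handed in when it is done.

Besides the shell and the picture viewer there is one more tool, called after "Emit:" as name(argument=value, ...) on one line, values as JSON. apply_moves: Moves the arm, as the interface text tells. Its arguments: {"type":"object","properties":{"series":{"type":"array"}},"required":["series"]}

```bash
mkdir -p pics; cat > h.py <<'E'
from rig import *
import numpy as np, cv2
def cloud(c):
    H,W=c["range_z"].shape; f=H/2/np.tan(np.radians(c["vertical_fov"])/2)
    u,v=np.meshgrid(np.arange(W),np.arange(H))
    K=np.array([[f,0,c["cx"]],[0,f,c["cy"]],[0,0,1.]])
    p=cv2.undistortPoints(np.stack([u,v],-1).reshape(-1,1,2).astype(float),K,np.array([c["k1"],0,0,0,0.])).reshape(H,W,2)
    z=c["range_z"][...,None]; P=np.concatenate([p*z,z],-1)
    return P@np.array(c["orientation"]).T+np.array(c["xyz"])
E
python3 - <<'E'
from h import *
s=state(); print(s)
for n in("top","scene"):
    c=read_camera(n); cv2.imwrite(f"pics/{n}.png",c["color"][...,::-1]); np.save(n+".npy",cloud(c)); np.save(n+"c.npy",c["color"]); print(n,c["xyz"],c["orientation"],c["k1"],c["vertical_fov"])
E
```

```text
{'time_s': 0.0, 'joints': array([ 1.23650814e+00,  4.94171565e-01,  1.34614654e+00, -9.19646069e-06,
        1.30250348e+00, -9.54826763e-02]), 'joint_vel': array([ 0.0007628 , -0.00010899, -0.00150774,  0.00062793, -0.00026109,
        0.00133108]), 'tau': array([-1.46428421e-03, -8.82162738e+01, -3.83844137e+01, -4.18883565e-04,
        1.05537809e-02,  4.99879434e-05]), 'tcp_pos': array([0.14769776, 0.60688988, 0.20890228]), 'orientation': array([[-9.71621772e-01,  2.36539587e-01, -3.94832301e-04],
       [ 2.36539892e-01,  9.71621081e-01, -1.16381327e-03],
       [ 1.08339478e-04, -1.22417990e-03, -9.99999245e-01]]), 'contact_force': array([-0.42045247, -0.21703283, -0.33747108]), 'torque': array([-0.03338641, -0.04679165, -0.06205906]), 'gripper_force': 0.0, 'gripper_width': 0.9972460696116492}
top [0.46139551 0.17413601 1.33127121] [[ 0.00494532 -0.99592713  0.09002604]
 [-0.9999589  -0.00424103  0.00801277]
 [-0.00759833 -0.09006197 -0.99590718]] 0.03577863243280361 53.51509813135177
scene [ 0.06840845 -0.23569329  0.87235264] [[ 0.59963622 -0.61652916  0.51022367]
 [-0.80017301 -0.45183799  0.39441804]
 [-0.01263178 -0.64477455 -0.76426842]] 0.017079362010254895 55.90376771091826
```

View pics/top.png

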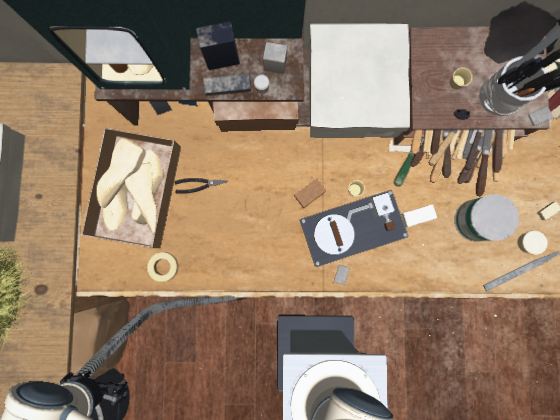

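View pics/scene.png

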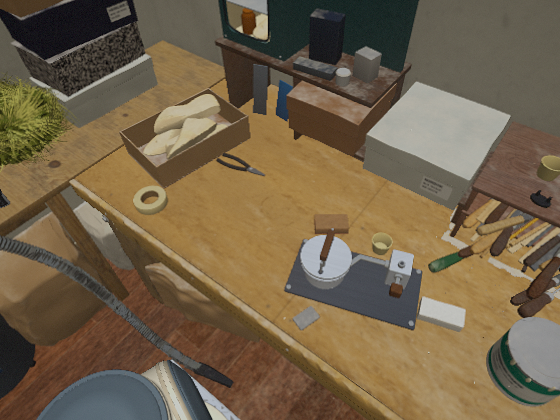

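The top view shows the lid at about (335,234) with its bar handle running near-vertically, and the dark knob at (390,226) in front of the valve block at (384,205). The plate is yawed slightly, and the scene view agrees. Next I'll measure the positions.

```bash
python3 - <<'E'
from h import *
for n,rl,rk in(("top",(305,370,205,262),(380,402,214,238)),("scene",(295,355,225,290),(380,412,270,302))):
    P=np.load(n+".npy"); C=np.load(n+"c.npy").astype(int)
    dark=(C.sum(-1)<250)&(C[...,0]>C[...,2]+15)
    for nm,(a,b,c,d),(z0,z1) in(("bar",rl,(.125,.145)),("knob",rk,(.06,.09))):
        m=np.zeros(dark.shape,bool); m[c:d,a:b]=1
        m&=dark&(P[...,2]>z0)&(P[...,2]<z1)
        q=P[m]; 
        if len(q)<5: print(n,nm,len(q)); continue
        r=cv2.minAreaRect(q[:,:2].astype(np.float32)*1000)
        w=np.linalg.svd(q[:,:2]-q[:,:2].mean(0))[2][0]
        print(n,nm,len(q),q.mean(0),np.percentile(q[:,2],[10,50,90]),r,np.degrees(np.arctan2(w[1],w[0])))
    # base plate
    m=(P[...,2]>.006)&(P[...,2]<.018)&(C.max(-1)<110)&(abs(P[...,0]-.5)<.25)&(abs(P[...,1])<.3)&(C.max(-1)-C.min(-1)<30)
    m=cv2.morphologyEx(m.astype(np.uint8),cv2.MORPH_OPEN,np.ones((3,3)))
    k,l,s,ce=cv2.connectedComponentsWithStats(m); i=1+s[1:,4].argmax()
    print(n,"plate",cv2.minAreaRect(P[l==i][:,:2].astype(np.float32)*1000))
    # valve block top
    m=(abs(P[...,2]-.082)<.006)&(abs(P[...,0]-.5)<.25)&(abs(P[...,1])<.3)&(C.min(-1)>120); q=P[m]
    if len(q): print("lid/block bright",len(q),cv2.minAreaRect(q[:,:2].astype(np.float32)*1000))
E
```

```text
top bar 116 [0.51902639 0.00977651 0.13506372] [0.13222922 0.13513388 0.13770054] ((519.2284545898438, 9.606693267822266), (69.50711059570312, 14.037476539611816), 18.784826278686523) -161.63153043615395
top knob 58 [ 0.54657033 -0.15935189  0.07612908] [0.0721737  0.07628528 0.07969214] ((546.3690185546875, -160.20956420898438), (20.720794677734375, 26.030427932739258), 23.553508758544922) 111.455727395792
top plate ((542.0419311523438, -112.67220306396484), (120.4170150756836, 209.95596313476562), 18.657020568847656)
lid/block bright 1250 ((546.41552734375, -54.15971374511719), (118.81449890136719, 256.3480529785156), 21.754627227783203)
scene bar 200 [0.51476844 0.00503205 0.1365153 ] [0.13469888 0.13702626 0.13856246] ((517.4494018554688, 6.581995010375977), (74.49073791503906, 15.389182090759277), 17.859752655029297) -161.88617205919243
scene knob 143 [ 0.54087064 -0.16377828  0.07541772] [0.06451217 0.07749448 0.08059404] ((543.2012329101562, -163.43077087402344), (21.703292846679688, 25.61039161682129), 18.403162002563477) -70.47077524041164
scene plate ((538.8619995117188, -65.1470947265625), (156.60018920898438, 308.71905517578125), 18.516660690307617)
lid/block bright 1505 ((544.9548950195312, -57.492889404296875), (119.26536560058594, 256.6258544921875), 22.248291015625)
```

```bash
python3 - <<'E'
from h import *
a=np.load("topc.npy")[180:275,295:415]; b=np.load("scenec.npy")[225:330,280:430]
a=cv2.resize(a,None,fx=5,fy=5,interpolation=2); b=cv2.resize(b,None,fx=5,fy=5,interpolation=2)[:,:750]
o=np.zeros((475+525,750,3),np.uint8);o[:475,:600]=a;o[475:]=b
cv2.imwrite("pics/crop.png",cv2.resize(o,None,fx=.6,fy=.6)[...,::-1])
P=np.load("top.npy");C=np.load("topc.npy");y=np.radians(18.4);R=np.array([[np.cos(y),np.sin(y)],[-np.sin(y),np.cos(y)]])
for n in("top","scene"):
    P=np.load(n+".npy");Q=P.copy();Q[...,:2]=(P[...,:2]-[.518,.008])@R.T
    for lab,(x0,x1,y0,y1,z0,z1) in dict(high=(-.1,.15,-.23,-.11,.05,.11),lid=(-.07,.07,-.07,.07,.078,.095)).items():
        m=(Q[...,0]>x0)&(Q[...,0]<x1)&(Q[...,1]>y0)&(Q[...,1]<y1)&(Q[...,2]>z0)&(Q[...,2]<z1)
        q=Q[m];print(n,lab,len(q),q.min(0).round(3),q.max(0).round(3))
        if lab=="high":
            for a in np.arange(-.09,.12,.01):
                t=q[(q[:,0]>=a)&(q[:,0]<a+.01)]
                if len(t):print(round(a,2),len(t),t[:,1].min().round(3),t[:,1].max().round(3),np.median(t[:,2]).round(3))
E
```

```text
top high 488 [-0.037 -0.194  0.05 ] [ 0.073 -0.125  0.098]
-0.04 21 -0.179 -0.156 0.076
-0.03 33 -0.181 -0.155 0.076
-0.02 30 -0.181 -0.156 0.074
-0.01 10 -0.173 -0.163 0.067
-0.0 15 -0.177 -0.161 0.067
0.01 50 -0.191 -0.144 0.08
0.02 64 -0.193 -0.144 0.082
0.03 60 -0.193 -0.143 0.081
0.04 64 -0.194 -0.14 0.08
0.05 65 -0.193 -0.125 0.08
0.06 62 -0.192 -0.144 0.081
0.07 14 -0.187 -0.146 0.08
top lid 1067 [-0.056 -0.059  0.078] [0.063 0.06  0.095]
scene high 855 [-0.041 -0.196  0.05 ] [ 0.07  -0.133  0.097]
-0.05 6 -0.177 -0.163 0.074
-0.04 100 -0.183 -0.158 0.074
-0.03 47 -0.183 -0.158 0.079
-0.02 21 -0.182 -0.162 0.077
-0.01 13 -0.175 -0.166 0.069
-0.0 63 -0.188 -0.148 0.071
0.01 184 -0.196 -0.146 0.079
0.02 109 -0.196 -0.146 0.085
0.03 71 -0.194 -0.146 0.084
0.04 85 -0.196 -0.133 0.083
0.05 85 -0.196 -0.139 0.083
0.06 69 -0.195 -0.146 0.083
0.07 2 -0.171 -0.152 0.081
scene lid 1546 [-0.059 -0.061  0.078] [0.061 0.058 0.093]
```

View pics/crop.png

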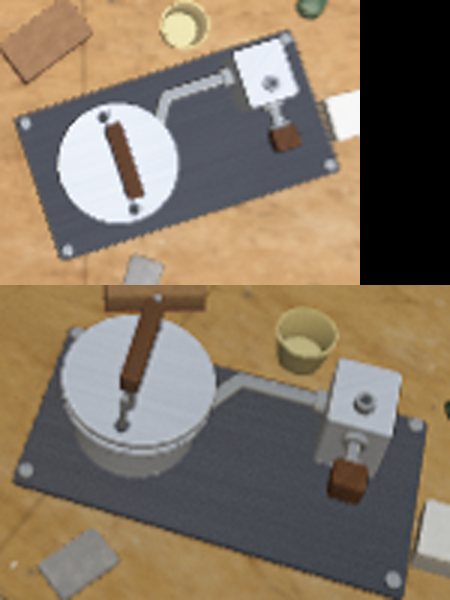

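The knob is at home, 38 mm in front of the block's face. The images put it only about 28 mm in front of the lid handle along x, not the 68 mm stated, so I'll use the images. Yaw is about 18.4°. Now I'll move towards the knob at height.

Emit:
apply_moves(series=[[[-56.8, -65.3, 0], -32.1, 100], [[-56.8, -65.3, 0], -32.1, 100], [[-56.8, -65.3, 0], -32.1, 100], [[-56.8, -65.3, 0], -32.1, 100], [[-56.8, -65.3, 0], -32.1, 100], [[-56.8, -65.3, 0], -32.1, 100], [[-56.8, -65.3, 0], -32.1, 100], [[-56.8, -65.3, 0], -32.1, 100], [[-56.8, -65.3, 0], -32.1, 100], [[-56.8, -65.3, 0], -32.1, 100]])

```text
time_s: 1.35
tcp_pos: [0.4312, 0.0587, 0.2096]
orientation: [[-0.949, -0.316, 0.0], [-0.316, 0.949, 0.0], [-0.0, 0.0, -1.0]]
contact_force: [0.9, 1.0, 0.6]
gripper_width: 1.0
gripper_force: 0.0
```

```bash
cat >> h.py <<'E'
def to(p,yaw=None):
    s=state();R=np.array(s["orientation"]);d=(np.array(p)-s["tcp_pos"])@R*100
    y=np.degrees(np.arctan2(R[1,1],R[0,1]));print("t",s["time_s"],"tcp",s["tcp_pos"],"F",s["contact_force"].round(1),"w",s["gripper_width"],"yaw_y",y,"vel",abs(s["joint_vel"]).max().round(3))
    print("shift cm",d.round(2),"twist",None if yaw is None else round(y-yaw,2))
E
python3 -c "
from h import *
print(grip_depth); to([.5448,-.1618,.2089],108.4); print(state()['joints'])"
```

```text
0.0187
t 1.35 tcp [0.43117474 0.05866132 0.20956429] F [0.9 1.  0.6] w 1.0001936533585234 yaw_y 108.40462693891608 vel 1.082
shift cm [ -3.82 -24.51   0.07] twist 0.0
[-2.26235034e-03  2.27049989e-01  1.78717042e+00  1.13595564e-04
  1.12720961e+00 -1.89432876e+00]
```

Emit:
apply_moves(series=[[[-1, -6, 0], 0, 100], [[-2, -12, 0], 0, 100], [[-3, -18, 0], 0, 100], [[-3.7, -22.5, 0], 0, 100], [[-3.7, -23.7, 0], 0, 100], [[-3.7, -23.7, 0], 0, 100], [[-3.7, -23.7, 0], 0, 100], [[-3.7, -23.7, 0], 0, 100], [[-3.7, -23.7, 0], 0, 100], [[-3.7, -23.7, 0], 0, 100]])

```text
time_s: 2.6
tcp_pos: [0.5406, -0.1521, 0.2096]
orientation: [[-0.949, -0.316, 0.0], [-0.316, 0.949, -0.0], [-0.0, -0.0, -1.0]]
contact_force: [-0.3, -0.6, -0.3]
gripper_width: 0.997
gripper_force: 0.0
```

```bash
python3 -c "
from h import *
to([.5448,-.1618,.2089],108.4)
c=read_camera('wrist'); cv2.imwrite('pics/w1.png',c['color'][...,::-1]); P=cloud(c);C=c['color'].astype(int)
dark=(C[...,0]>C[...,2]+15)&(C.sum(-1)<280)
m=dark&(abs(P[...,0]-.545)<.04)&(abs(P[...,1]+.162)<.04)&(P[...,2]>.068)&(P[...,2]<.09)
q=P[m]; print(len(q)); print(q.mean(0),cv2.minAreaRect(q[:,:2].astype(np.float32)*1000), np.percentile(q[:,2],[5,50,95])) if len(q)>5 else 0
"
```

```text
t 2.6 tcp [ 0.54057034 -0.15214808  0.20961888] F [-0.3 -0.6 -0.3] w 0.9967813500114342 yaw_y 108.44093324376082 vel 0.003
shift cm [-0.1  -1.05  0.07] twist 0.04
512
[ 0.54504273 -0.16369518  0.07622915] ((546.006591796875, -163.81858825683594), (23.1992244720459, 24.1751708984375), 18.380268096923828) [0.07259174 0.07667035 0.07814784]
```

View pics/w1.png

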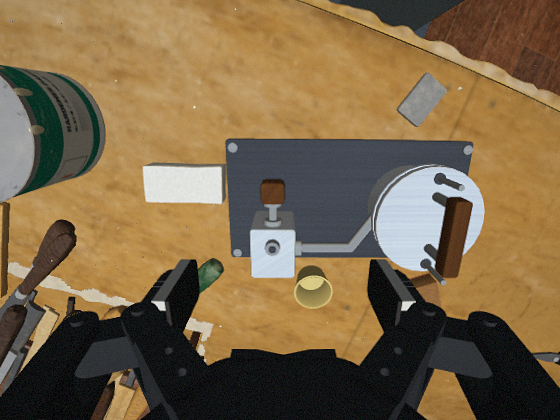

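The wrist view shows the knob at (272,190), the block at (272,248) and the handle at (455,237). The wrist estimate of the knob agrees within 2 mm. I'll lower onto the knob.

Emit:
apply_moves(series=[[[-0.1, -1.2, 2], 0, 70], [[-0.1, -1.2, 5], 0, 70], [[-0.1, -1.2, 8], 0, 70], [[-0.1, -1.2, 11], 0, 70], [[-0.1, -1.2, 14], 0, 70], [[-0.1, -1.2, 16], 0, 70], [[-0.1, -1.2, 16.6], 0, 70], [[-0.1, -1.2, 16.6], 0, 70], [[-0.1, -1.2, 16.6], 0, 70], [[-0.1, -1.2, 16.6], 0, 70]])

```text
time_s: 3.9
tcp_pos: [0.5458, -0.1637, 0.0443]
orientation: [[-0.949, -0.316, 0.001], [-0.316, 0.949, -0.001], [-0.001, -0.001, -1.0]]
contact_force: [0.8, -0.6, -0.1]
gripper_width: 0.702
gripper_force: 0.0
```

```bash
python3 -c "
from h import *
to([.5455,-.163,.043],108.4)
c=read_camera('wrist'); cv2.imwrite('pics/w2.png',c['color'][...,::-1])"
```

```text
t 3.9 tcp [ 0.5457666  -0.16370981  0.04425947] F [ 0.8 -0.6 -0.1] w 0.701686100062236 yaw_y 108.42020777936719 vel 0.004
shift cm [0.   0.08 0.13] twist 0.02
```

View pics/w2.png

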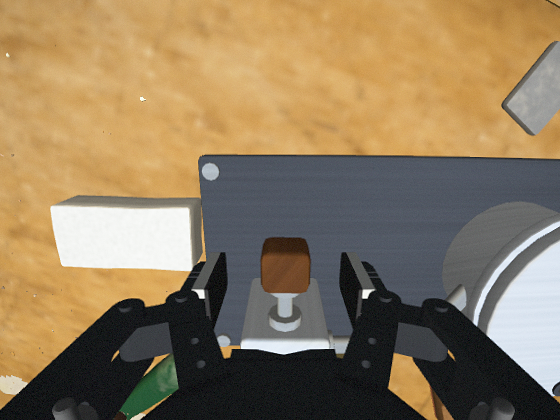

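The knob at (286,265) sits midway between the pads, which are at about (213,280) and (352,280). Closing.

Emit:
apply_moves(series=[[[0, 0, 0.1], 0, 40], [[0, 0, 0.1], 0, 20], [[0, 0, 0.1], 0, 10], [[0, 0, 0.1], 0, 10], [[0, 0, 0.1], 0, 10], [[0, 0, 0.1], 0, 10], [[0, 0, 0.1], 0, 10], [[0, 0, 0.1], 0, 10], [[0, 0, 0.1], 0, 10], [[0, 0, 0.1], 0, 10]])

```text
time_s: 5.2
tcp_pos: [0.545, -0.1628, 0.0428]
orientation: [[-0.949, -0.316, -0.0], [-0.316, 0.949, 0.001], [0.0, 0.001, -1.0]]
contact_force: [-1.6, 5.5, 10.4]
gripper_width: 0.284
gripper_force: 59.1
```

Emit:
apply_moves(series=[[[0.3, 0, 0], 0, 10], [[0.6, 0, 0], 0, 10], [[1.0, 0, 0], 0, 10], [[1.5, 0, 0], 0, 10], [[2.0, 0, 0], 0, 10], [[2.5, 0, 0], 0, 10], [[2.9, 0, 0], 0, 10], [[3.1, 0, 0], 0, 10], [[3.1, 0, 0], 0, 10], [[3.1, 0, 0], 0, 10]])

```text
time_s: 6.45
tcp_pos: [0.5165, -0.1723, 0.0429]
orientation: [[-0.949, -0.316, 0.001], [-0.316, 0.949, 0.001], [-0.001, 0.001, -1.0]]
contact_force: [4.8, 12.4, 7.9]
gripper_width: 0.286
gripper_force: 59.3
```

```bash
python3 -c "
from h import *
s=state();print((np.array([.545,-.1628,.0428])-s['tcp_pos'])@s['orientation']*1000,s['contact_force'])
c=read_camera('wrist'); cv2.imwrite('pics/w3.png',c['color'][...,::-1])"
```

```text
[-3.00091066e+01 -2.15723687e-02  1.11422245e-01] [ 4.78479564 12.40244907  7.91110746]
```

View pics/w3.png

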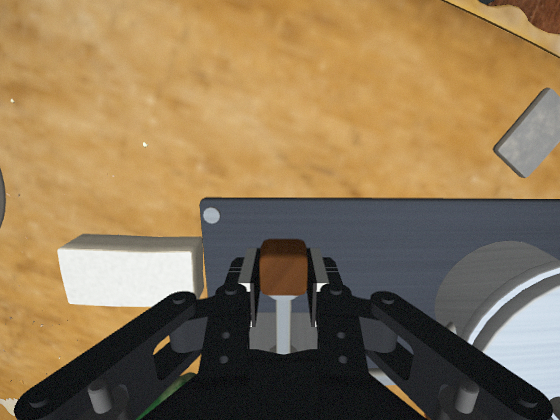

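The knob moved out 30.0 mm and stayed centred in the pads at (284,265), with the stem visible behind it and about 8 N reaction at the stop. Now I'll push it home.

Emit:
apply_moves(series=[[[0, 0, 0], 0, 10], [[-0.4, 0, 0], 0, 10], [[-0.8, 0, 0], 0, 10], [[-1.3, 0, 0], 0, 10], [[-1.8, 0, 0], 0, 10], [[-2.3, 0, 0], 0, 10], [[-2.7, 0, 0], 0, 10], [[-3.1, 0, 0], 0, 10], [[-3.2, 0, 0], 0, 10], [[-3.2, 0, 0], 0, 10]])

```text
time_s: 7.75
tcp_pos: [0.5451, -0.1628, 0.0428]
orientation: [[-0.949, -0.316, -0.002], [-0.316, 0.949, 0.001], [0.002, 0.001, -1.0]]
contact_force: [-9.0, 2.4, 14.6]
gripper_width: 0.287
gripper_force: 60.3
```

```bash
python3 -c "
from h import *
s=state();print((np.array([.545,-.1628,.0428])-s['tcp_pos'])@s['orientation']*1000,s['contact_force'])"
```

```text
[0.08536351 0.00495302 0.02316367] [-8.95584493  2.41190541 14.6232495 ]
```

It's home. Next I'll open, rise, and move over the handle.

Emit:
apply_moves(series=[[[0, 0, 0], 0, 10], [[0, 0, 0], 0, 50], [[0, 0, 0], 0, 70], [[0, 0, 0], 0, 70], [[0, 0, -2], 0, 70], [[0, 0, -6], 0, 70], [[0, 0, -10], 0, 70], [[0, 0, -14], 0, 70], [[0, 0, -16.5], 0, 70], [[0, 0, -16.5], 0, 70]])

```text
time_s: 9.0
tcp_pos: [0.5473, -0.1636, 0.2094]
orientation: [[-0.949, -0.316, 0.003], [-0.316, 0.949, -0.001], [-0.003, -0.002, -1.0]]
contact_force: [-0.2, 0.8, -0.9]
gripper_width: 0.702
gripper_force: 0.0
```

```bash
python3 -c "
from h import *
to([.5183,.0075,.2089],108.4)
c=read_camera('wrist'); P=cloud(c);C=c['color'].astype(int)
dark=(C[...,0]>C[...,2]+15)&(C.sum(-1)<300)
for g,z in(((.518,.008),.125),((.545,-.162),.066)):
    m=dark&(abs(P[...,0]-g[0])<.05)&(abs(P[...,1]-g[1])<.05)&(P[...,2]>z)&(P[...,2]<z+.022)
    q=P[m]; print(len(q),q.mean(0),cv2.minAreaRect(q[:,:2].astype(np.float32)*1000), np.percentile(q[:,2],[5,50,95]))
"
```

```text
t 9.0 tcp [ 0.5473077  -0.16361516  0.20939343] F [-0.2  0.8 -0.9] w 0.7023870046412103 yaw_y 108.4202237810687 vel 0.045
shift cm [-2.65 17.15  0.02] twist 0.02
1695 [0.51898543 0.00356235 0.13341282] ((520.855712890625, 6.460926055908203), (75.84266662597656, 16.44683837890625), 18.088403701782227) [0.12649045 0.1347271  0.13622407]
531 [ 0.5450116  -0.16381386  0.07605634] ((547.0358276367188, -163.022705078125), (25.41546630859375, 24.311931610107422), 17.880510330200195) [0.07161369 0.07671197 0.07807438]
```

Emit:
apply_moves(series=[[[-0.7, 4, 0], 0, 70], [[-1.6, 10, 0], 0, 70], [[-2.4, 15, 0], 0, 70], [[-2.7, 17, 0], 0, 70], [[-2.7, 17.05, 0], 0, 70], [[-2.7, 17.05, 3], 0, 70], [[-2.7, 17.05, 6], 0, 70], [[-2.7, 17.05, 9], 0, 70], [[-2.7, 17.05, 10.3], 0, 70], [[-2.7, 17.05, 10.3], 0, 70]])

```text
time_s: 10.3
tcp_pos: [0.5179, 0.0064, 0.104]
orientation: [[-0.949, -0.315, -0.001], [-0.315, 0.949, 0.0], [0.001, 0.0, -1.0]]
contact_force: [0.6, 0.0, 0.3]
gripper_width: 0.699
gripper_force: 0.0
```

```bash
python3 -c "
from h import *
to([.519,.0068,.106],108.4)
c=read_camera('wrist'); cv2.imwrite('pics/w4.png',c['color'][...,::-1])"
```

```text
t 10.3 tcp [0.51791876 0.00635715 0.10398959] F [0.6 0.  0.3] w 0.6994883639377625 yaw_y 108.3738242460009 vel 0.03
shift cm [-0.12  0.01 -0.2 ] twist -0.03
```

View pics/w4.png

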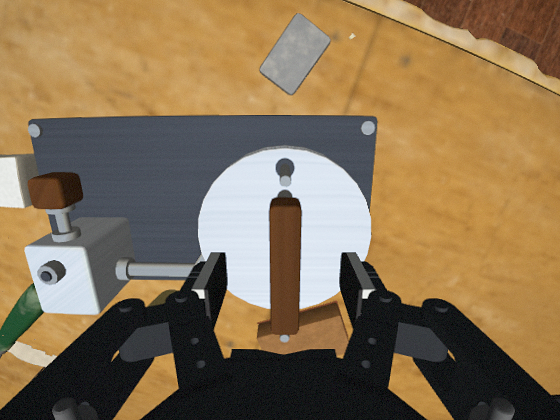

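The bar at x≈284 runs centred between the pads at (213,280) and (352,280), and the knob at (55,190) is home. Closing.

Emit:
apply_moves(series=[[[0, 0, 0], 0, 40], [[0, 0, 0], 0, 20], [[0, 0, 0], 0, 5], [[0, 0, 0], 0, 5], [[0, 0, 0], 0, 5], [[0, 0, 0], 0, 5], [[0, 0, 0], 0, 5], [[0, 0, 0], 0, 5], [[0, 0, 0], 0, 5], [[0, 0, 0], 0, 5]])

```text
time_s: 11.6
tcp_pos: [0.5184, 0.0073, 0.1054]
orientation: [[-0.949, -0.316, 0.001], [-0.316, 0.949, 0.0], [-0.001, -0.0, -1.0]]
contact_force: [-2.6, 1.6, 9.4]
gripper_width: 0.159
gripper_force: 58.7
```

```bash
python3 -c "
from h import *
to([.519,.0068,.106],108.4)"
```

```text
t 11.6 tcp [0.51836296 0.00733665 0.10538583] F [-2.6  1.6  9.4] w 0.1592829569229335 yaw_y 108.42071985755298 vel 0.001
shift cm [-0.04 -0.07 -0.06] twist 0.02
```

Emit:
apply_moves(series=[[[0, 0, -0.05], 0, 5], [[0, 0, -0.1], 0, 5], [[0, 0, -0.15], 0, 5], [[0, 0, -0.2], 0, 5], [[0, 0, -0.25], 0, 5], [[0, 0, -0.3], 0, 5], [[0, 0, -0.35], 0, 5], [[0, 0, -0.4], 0, 5], [[0, 0, -0.45], 0, 5], [[0, 0, -0.5], 0, 5]])

```text
time_s: 12.85
tcp_pos: [0.5182, 0.0073, 0.1093]
orientation: [[-0.949, -0.316, 0.0], [-0.316, 0.949, 0.0], [-0.0, 0.0, -1.0]]
contact_force: [5.0, 5.0, -8.4]
gripper_width: 0.164
gripper_force: 58.7
```

Emit:
apply_moves(series=[[[0, 0, -0.1], 0, 5], [[0, 0, -0.2], 0, 5], [[0, 0, -0.3], 0, 5], [[0, 0, -0.4], 0, 5], [[0, 0, -0.5], 0, 5], [[0, 0, -0.6], 0, 5], [[0, 0, -0.7], 0, 5], [[0, 0, -0.8], 0, 5], [[0, 0, -0.9], 0, 5], [[0, 0, -1.0], 0, 5]])

```text
time_s: 14.1
tcp_pos: [0.5183, 0.0073, 0.1195]
orientation: [[-0.949, -0.316, 0.0], [-0.316, 0.949, 0.0], [-0.0, 0.0, -1.0]]
contact_force: [2.4, 4.6, -4.4]
gripper_width: 0.166
gripper_force: 59.0
```

```bash
python3 -c "
from h import *
to([.5184,.0073,.1204],108.4)
for n in('scene','top'):
    c=read_camera(n); cv2.imwrite('pics/%s2.png'%n,c['color'][...,::-1]); P=cloud(c);P0=np.load(n+'.npy');C0=np.load(n+'c.npy')
    y=np.radians(18.4);R=np.array([[np.cos(y),np.sin(y)],[-np.sin(y),np.cos(y)]])
    C=c['color']
    for T,K in((P0,C0),(P,C)):
        Q=(T[...,:2]-[.519,.007])@R.T
        m=(np.hypot(Q[...,0],Q[...,1])<.056)&(K.min(-1)>150)&(T[...,2]>.07)&(T[...,2]<.115)
        q=T[m]; print(n,m.sum(),np.percentile(q[:,2],[10,50,90]))
"
```

```text
t 14.1 tcp [0.5182643  0.00729921 0.11945978] F [ 2.4  4.6 -4.4] w 0.16572546313209527 yaw_y 108.41299840794204 vel 0.022
shift cm [-0.01 -0.   -0.09] twist 0.01
scene 1261 [0.08552745 0.08748283 0.08921187]
scene 1207 [0.09909613 0.10144979 0.10328652]
top 908 [0.08177053 0.08505196 0.08828031]
top 47 [0.0949982  0.09807991 0.10185956]
```

The lid is up about 14 mm. I'll let it settle, then check the lid and knob.

Emit:
apply_moves(series=[[[0, 0, 0], 0, 5], [[0, 0, 0], 0, 5], [[0, 0, 0], 0, 5], [[0, 0, 0], 0, 5], [[0, 0, 0], 0, 5], [[0, 0, 0], 0, 5], [[0, 0, 0], 0, 5], [[0, 0, 0], 0, 5], [[0, 0, 0], 0, 5], [[0, 0, 0], 0, 5]])

```text
time_s: 15.45
tcp_pos: [0.5183, 0.0073, 0.1195]
orientation: [[-0.949, -0.316, 0.0], [-0.316, 0.949, 0.0], [-0.0, 0.0, -1.0]]
contact_force: [2.1, 5.2, -4.3]
gripper_width: 0.162
gripper_force: 59.2
```

```bash
python3 -c "
from h import *
to([.5184,.0073,.1204],108.4)
c=read_camera('scene'); P=cloud(c);K=c['color'].astype(int)
cv2.imwrite('pics/s3.png',cv2.resize(c['color'][200:340,250:470],None,fx=3,fy=3)[...,::-1])
m=(np.hypot(P[...,0]-.519,P[...,1]-.007)<.056)&(K.min(-1)>150)&(P[...,2]>.07)&(P[...,2]<.115);print(np.median(P[m][:,2]))"
```

```text
t 15.45 tcp [0.51827284 0.00733538 0.1194939 ] F [ 2.1  5.2 -4.3] w 0.16150792002135603 yaw_y 108.41393661390057 vel 0.001
shift cm [-0.01 -0.01 -0.09] twist 0.01
0.10134913133641088
```

View pics/s3.png

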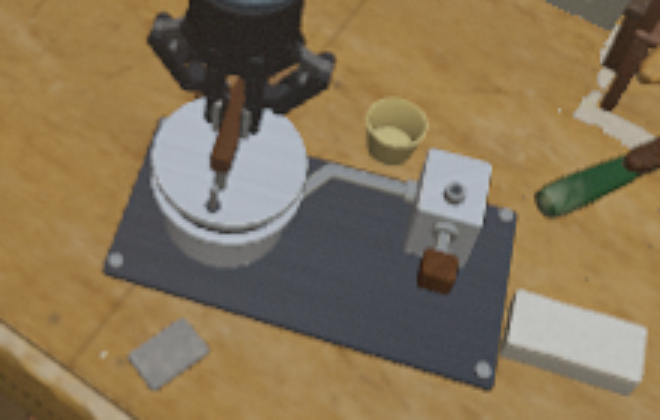

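The lid, around (228,170), is held with an even gap at its rim, the knob at (438,270) is home, and the nearby bystanders haven't moved. Handing in.

```bash
python3 -c "
from rig import *
print(sign_off())"
```

```text
the job is handed in; nothing more can be done
None
```

The vent knob was pulled the full 30 mm to its stop and pushed home with the lid shut. The lid's seal was then broken, and the lid is held by its handle at a gap of about 14 mm; the job is handed in at about 15.5 s, with no verdict returned.

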